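# Gather the rivets in the tote's pouring corner

## Robot

A 6-joint arm with a two-finger parallel gripper is mounted at the origin on the work surface. World frame = base frame: x ahead of the robot, y to its left, z up, the work surface at z = 0. Lengths are in mm, angles in rad, forces in N, time in s.
With the tool pointing down it reaches from about 425 to 950 mm from the base axis. Payload 14.7 kg.
Tool frame: the origin (TCP) lies midway between the tips of the shut fingers; the grasp point (between the pads) lies grasp_offset behind it (grasp_offset is the distance from the TCP to the grasp point, in mm); z points along the fingers, y is the line along which they close (so a half turn about z gives the same grasp; the last joint's range is limited). The gripper opens to 85 mm and grips with 20 to 120 N. Pads are 22 mm wide; open, the fingers measure 114 mm over their backs; the gripper's body (76 mm by 85 mm) begins 54 mm behind the grasp point. The pads swing forward as they close: fully open they stand 13 mm farther back than shut.
Start: joints at [-1.313, 0.48, 1.596, -0, 1.065, -0.047], TCP at [195.083, -620.028, 198.197] pointing down, gripper open.
Joint ranges: [-2.75, 2.75], [-0.82, 2.05], [0.23, 2.67], [-1.56, 4.7], [0.09, 2.69], [-2.92, 2.92]. Speed limits (rad/s): [1.89, 1.89, 2.39, 3.01, 3.01, 3.01].

## Interface

Orientations are given as a unit quaternion [x, y, z, w].
In Python, from plant import movep, movel, movej, gripper_to, wait, solve_ik, state, read_camera, MotionError, close_job, look_for, masks_of, grasp_offset gives the robot as it stands. The module is installed in compiled form; this text tells all that it offers. Calls block until the motion is done:
- movep(position, orientation): joint-space move of the TCP to a pose.
- movel(position, orientation=None, v=150): straight line of the TCP; orientation=None keeps the orientation; v is the mean speed in mm/s.
- movej(angles): joint-space move.
- gripper_to(opening, newtons=None): finger opening in mm; newtons is the grip in N (None keeps the last); returns when the fingers have stopped.
- wait(seconds).
- solve_ik(position, orientation): joint angles nearest the present ones, or None.
- state(): the state.
- read_camera(name): name is "side" or "top"; returns a dict with "image" (400x640x3 uint8, red, green, blue), "fx", "fy", "cx", "cy" (pixels), "D" ([k1, k2, p1, p2, k3] as OpenCV has them; the pictures are not rectified), "R" (3x3) and "t" (3): a world point X has camera coordinates R X + t. Camera axes: x right, y down, z forward; pixel columns grow to the right and rows downward; lengths in mm; the calibration is good to about 2 mm. A picture is of the moment at which its call begins. There is no depth.
A pose or a line that the arm cannot do raises MotionError and nothing moves.
- close_job(): hands the job in; it is judged then, once.
Trained networks look in the newest picture that a camera, given by its name, has taken for a name from the list of things; names that differ only in an ending like _2 or _b are one class to them, and where a whole thing is asked for, a point or a joint stands for the part that bears it (a point fixed in the world has none). Each returns a list of dicts, best first, with "p" (0 to 1); they miss things now and then, are a little off and sometimes report something else, mostly with a low value. They report only what shows in the picture. A call takes as long as a camera call.
- look_for(camera, name): "centre" ([x, y, z] in mm, in the coordinates of the camera as it stood for that picture, good to about 4 mm: the middle of the surface that is visible of it).
- masks_of(camera, name): "region" (400x640 bool, what is visible of it).
The state is a dict: "clock": time; "q": joint angles; "dq": joint speeds; "tau": joint torques, N m; "tcp_pos": TCP position; "eef_rot": TCP orientation; "wrist_force": force on the tool from outside, world axes, zero at the start; "torque": the same for the moment, N m; "gripper_width": finger opening in mm; "grasp_force": force on a finger pad.
Only numpy, scipy, OpenCV 4.12 (cv2) and the standard library are available. Lean on these libraries where they do the work, as an engineer would, in place of code of your own. Each camera call takes 0.05 s, during which the arm holds its last target. There are 200 camera calls.

## Task

Put the stray copper rivet that stands on the bench into the rivet tote with the others. Then pick the tote up by its wooden bar, clear of the bench, and tip it towards its bevelled pouring corner until all five rivets have slid together into that corner, still inside the tote. Finish while holding it there, tilted and still, so that I can take rivets from the corner, and leave the other things on the bench where they are.

Things in the scene. Friction and masses are not known exactly. Their poses are not given: they have to be found in the camera images.
- tote: Open tote of grey sheet steel, 220 (x) x 150 (y) mm, 0.4 to 0.65 kg, walls 50 mm high, 3 mm thick. Origin: centre of its underside; z up. Its corner at -x, -y is bevelled (45 mm off each side) and lower: 28 mm, with a lip flared out to 38 mm. A wooden bar, 20 x 20 mm and 150 mm long, crosses the middle along y on steel straps at both ends; bar axis 122 mm, top 132 mm above the underside.
- tote_grip (a point): Middle of the wooden bar, on its axis, 122 mm above the tote's underside: the place to hold. Axes as the tote's.
- tote_corner (a point): Middle of the bevelled corner's inner face at the inner floor (tote x -85, y -50, z 3 mm): where the rivets must gather. Axes as the tote's. The sheet is smooth: rivets begin to slide on the floor at 10 to 15 degrees of tilt and need about 25 to 30 degrees, straight towards this corner, to slide along the walls into it.
- tote_low (a point): Middle of the bevelled corner's outer lower edge, on the underside (tote x -87.5, y -52.5, z 0 mm): about the lowest point when the tote is tipped to that corner.
- stray_mid (a point): Middle (14 mm up) of the stray rivet, standing head down on the bench. All five rivets are alike: plain copper, flat head 18 mm across and 5 mm thick, shank 11 mm across and 23 mm long, 28 mm over all, 30 g. Its z runs from the head to the end of the shank.
- rivet1_mid (a point): Middle of one of the four rivets that start in the tote, standing on its head; same size as the stray one; z from head to shank end.
- rivet2_mid (a point): Middle of one of the four rivets that start in the tote, standing on its head; same size as the stray one; z from head to shank end.
- rivet3_mid (a point): Middle of one of the four rivets that start in the tote, lying on its side; same size as the stray one; z from head to shank end.
- rivet4_mid (a point): Middle of one of the four rivets that start in the tote, lying on its side; same size as the stray one; z from head to shank end.
- pot: Bystander: round-bellied copper pot, 144 mm across, 118 mm high, strap handle at its +x out to 95 mm from the axis and 124 mm high. Origin: centre of its underside.
- mallet: Bystander: wooden mallet beyond the tote and pot, head 72 (x) x 150 (y) x 76 mm high, handle to its -x (pointing away from the robot), reaching 145 mm from the origin. Origin: under the head.
- hammer: Bystander: hammer 270 mm long lying along its x at the right. Origin: middle of its length, underside.
- collar: Bystander: dark steel ring 56 mm across, 32 mm high, standing on the bench. Origin: centre of its underside.
- nippers: Bystander: end nippers with two red handles, 195 mm long along its x, 16 mm high. Origin: near the middle, underside.
- file: Bystander: file with a wooden handle, 295 mm long along its x, 24 mm high. Origin: middle, underside.
- cup: Bystander: white cup 72 mm across, 85 mm high, at the left. Origin: centre of its underside.

How it is judged (in metres and radians):
On the way, in this order (a step that is already met when the one before it is completed fails the run):
1. the stray rivet lies inside the tote, let go (x of stray_mid in the frame of tote between -0.107 and 0.107 m and y of stray_mid in the frame of tote between -0.072 and 0.072 m and z of stray_mid in the frame of tote between 0.003 and 0.05 m and contact force between the fingers and stray below 0.1 N), for 0.2 s.
2. the tote, with the stray rivet in it, is held by the gripper clear of the bench (x of stray_mid in the frame of tote between -0.107 and 0.107 m and y of stray_mid in the frame of tote between -0.072 and 0.072 m and z of stray_mid in the frame of tote between 0.003 and 0.05 m and contact force between the fingers and tote above 1 N and height (world z) of tote_low above 0.02 m), for 0.2 s.
At the end, for the whole second after the job is handed in: The gripper holds the tote still, its bevelled corner at least 20 mm above the bench and no bystander touching it, tilted between 15 and 54 degrees, with the middles of all five rivets inside the tote and within 70 mm of the middle of the bevelled corner (all of step 2 and contact force between tote and pot below 0.1 N and contact force between tote and mallet below 0.1 N and contact force between tote and hammer below 0.1 N and contact force between tote and collar below 0.1 N and contact force between tote and nippers below 0.1 N and contact force between tote and file below 0.1 N and contact force between tote and cup below 0.1 N and angle between tote's own z axis and vertical between 0.26 and 0.95 rad and linear speed of tote below 0.03 m/s and distance between each of stray_mid, rivet1_mid, rivet2_mid, rivet3_mid, rivet4_mid and tote_corner below 0.07 m and x of rivet1_mid in the frame of tote between -0.107 and 0.107 m and y of rivet1_mid in the frame of tote between -0.072 and 0.072 m and z of rivet1_mid in the frame of tote between 0.003 and 0.05 m and x of rivet2_mid in the frame of tote between -0.107 and 0.107 m and y of rivet2_mid in the frame of tote between -0.072 and 0.072 m and z of rivet2_mid in the frame of tote between 0.003 and 0.05 m and x of rivet3_mid in the frame of tote between -0.107 and 0.107 m and y of rivet3_mid in the frame of tote between -0.072 and 0.072 m and z of rivet3_mid in the frame of tote between 0.003 and 0.05 m and x of rivet4_mid in the frame of tote between -0.107 and 0.107 m and y of rivet4_mid in the frame of tote between -0.072 and 0.072 m and z of rivet4_mid in the frame of tote between 0.003 and 0.05 m); the arm keeps its last pose, push and grip.
It fails at once if a bystander is moved by more than 40 mm (distance of any of pot, mallet, hammer, collar, nippers, file, cup from where it was at the start of the episode above 0.04 m).
It also fails if it takes over 58 s, if anything falls off the work surface, if the arm or the gripper's body presses on something with over 40 N, if the wrist force passes 120 N, or if a joint passes its speed limit or range.

## Working session

There is one attempt and no reset: what is moved stays moved. The work goes in short steps, each a Python script; the robot and the scene stay as the last script left them, time stands still between calls to the robot, and variables do not carry over. Pictures are saved under pics/ and viewed, at most 10 in all, crops included, and the job is handed in when it is done.

```bash
mkdir -p pics; cat > h.py <<'E'
from plant import *
import numpy as np, cv2
from scipy.spatial.transform import Rotation as Ro
def snap(n,fn=None):
    c=read_camera(n)
    if fn: cv2.imwrite('pics/'+fn,c['image'][:,:,::-1])
    c['K']=np.array([[c['fx'],0,c['cx']],[0,c['fy'],c['cy']],[0,0,1]]);c['R']=np.array(c['R']);c['t']=np.array(c['t']);c['D']=np.array(c['D'],float)
    return c
def world(c,p): return c['R'].T@(np.array(p)-c['t'])
def pix2w(c,uv,z):
    n=cv2.undistortPoints(np.array([[uv]],float),c['K'],c['D'])[0,0]
    d=c['R'].T@np.array([n[0],n[1],1]);o=-c['R'].T@c['t']
    return o+d*(z-o[2])/d[2]
def w2pix(c,X): return cv2.projectPoints(np.array(X,float).reshape(-1,3),cv2.Rodrigues(c['R'])[0],c['t'],c['K'],c['D'])[0][:,0]
def down(a): # tool z down, closing axis y at world angle a
    y=np.array([np.cos(a),np.sin(a),0]);z=np.array([0,0,-1.]);x=np.cross(y,z)
    return Ro.from_matrix(np.c_[x,y,z]).as_quat()
E
python3 - <<'E'
from h import *
print(grasp_offset,state())
for n in('top','side'):
    c=snap(n,n+'0.png')
    print(n,-c['R'].T@c['t'])
    for k in('tote','tote_grip','tote_corner','stray_mid','rivet3_mid','pot','mallet','hammer','collar','nippers','file','cup'):
        r=look_for(n,k)
        print(k,[(round(d['p'],2),world(c,d['centre']).round().tolist()) for d in r[:6]])
E
```

```text
18.700000000000003 {'clock': 0.0, 'q': array([-1.31256587e+00,  4.80807660e-01,  1.59687482e+00, -5.40918916e-06,
        1.06508551e+00, -4.66007873e-02]), 'dq': array([-0.00041391, -0.00039597, -0.00044125, -0.00033285,  0.0008905 ,
       -0.00137562]), 'tau': array([ 4.32881861e-03, -9.50639606e+01, -4.30166280e+01,  1.19570182e-04,
        1.22836765e-02,  7.47689978e-05]), 'tcp_pos': array([ 194.98962868, -619.59626419,  197.58774397]), 'eef_rot': array([ 9.88406838e-01,  1.51827461e-01, -6.44198227e-05, -5.84128883e-04]), 'wrist_force': array([ 0.48412374,  0.23999871, -0.26100358]), 'torque': array([ 0.00178552, -0.01538546, -0.03527742]), 'grasp_force': 0.0, 'gripper_width': 85.53068682013497}
top [ 449.95627539  -17.13053882 1305.35764489]
tote [(0.95, [619.0, 234.0, 1.0])]
tote_grip [(0.59, [620.0, 227.0, 3.0])]
tote_corner [(0.55, [620.0, 228.0, 3.0])]
stray_mid []
rivet3_mid []
pot [(0.93, [605.0, -242.0, 68.0])]
mallet [(0.74, [788.0, -13.0, 77.0])]
hammer [(0.66, [532.0, -466.0, 24.0])]
collar [(0.77, [622.0, -9.0, 33.0])]
nippers [(0.77, [306.0, 259.0, 12.0])]
file [(0.93, [330.0, -271.0, 15.0])]
cup [(0.78, [605.0, 477.0, 43.0]), (0.49, [622.0, 229.0, 2.0])]
side [427.09025951 679.25816607 908.65854158]
tote [(0.81, [616.0, 226.0, 8.0])]
tote_grip [(0.88, [612.0, 226.0, 4.0])]
tote_corner [(0.56, [614.0, 224.0, 3.0]), (0.52, [780.0, -3.0, 71.0])]
stray_mid []
rivet3_mid [(0.42, [622.0, 219.0, 14.0])]
pot [(0.65, [600.0, -205.0, 77.0]), (0.46, [614.0, 222.0, 3.0])]
mallet [(0.77, [785.0, -3.0, 70.0])]
hammer []
collar [(0.67, [617.0, -3.0, 32.0])]
nippers [(0.72, [304.0, 264.0, 15.0])]
file [(0.89, [324.0, -242.0, 14.0])]
cup [(0.58, [611.0, 447.0, 41.0])]
```

View pics/top0.png

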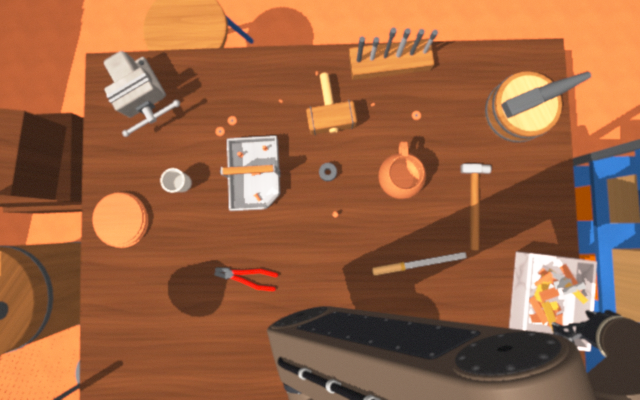

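View pics/side0.png

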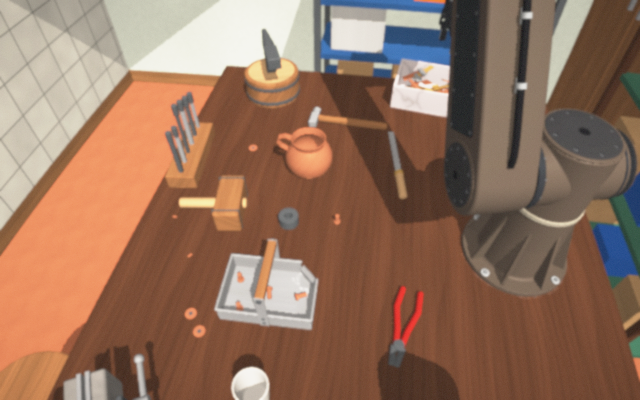

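The stray rivet stands at about top (335,213) and side (337,218). The tote's bevelled corner is at top (275,203), so tote x is close to world x. I'll zoom in for the tote's pose.

```bash
python3 - <<'E'
from h import *
c=snap('top');s=snap('side')
a=cv2.resize(c['image'][125:225,205:350],None,fx=5,fy=5,interpolation=cv2.INTER_CUBIC)[:,:,::-1]
cv2.imwrite('pics/topc.png',a)
b=cv2.resize(s['image'][205:340,205:355],None,fx=4.4,fy=4.4,interpolation=cv2.INTER_CUBIC)[:,:,::-1];cv2.imwrite('pics/sidec.png',b)
# stray blob near known pixel
for cc,(u,v) in((c,(335,213)),(s,(337,218))):
    w=cc['image'][v-12:v+13,u-12:u+13].astype(int); m=(w[...,0]-w[...,2]>90)&(w[...,0]>140)
    ys,xs=np.nonzero(m); p=(xs.mean()+u-12,ys.mean()+v-12); print(m.sum(),p,pix2w(cc,p,0),pix2w(cc,p,14),pix2w(cc,p,28))
for n,cc in(('top',c),('side',s)):
  for r in masks_of(n,'tote')[:1]:
    m=r['region'].astype(np.uint8); p=np.argwhere(m)[:,::-1]
    print(n,r['p'],m.sum(),cv2.minAreaRect(p.astype(np.float32)))
E
```

```text
565 (np.float64(335.0), np.float64(212.26725663716815)) [493.32660497 -28.6077425    0.        ] [492.86145688 -28.48464915  14.        ] [492.39630879 -28.36155579  28.        ]
64 (np.float64(336.796875), np.float64(219.15625)) [484.49484335 -40.19385073   0.        ] [483.61039211 -29.10901768  14.        ] [482.72594087 -18.02418463  28.        ]
top 0.84 3574 ((250.0841064453125, 172.76107788085938), (72.30615997314453, 59.93362045288086), 86.18592071533203)
side 0.87 6242 ((267.4307861328125, 281.5538635253906), (99.72392272949219, 86.08009338378906), 7.125016689300537)
```

View pics/topc.png

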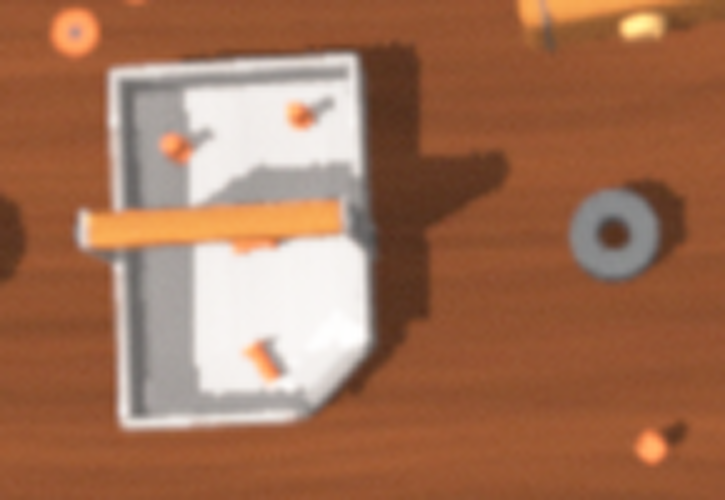

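View pics/sidec.png

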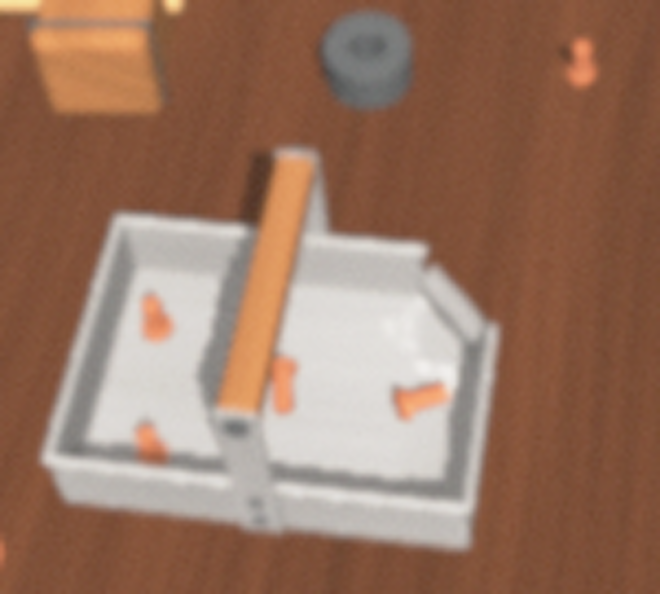

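```bash
cat > fit.py <<'E'
from h import *
from scipy.optimize import least_squares
c=snap('top');s=snap('side')
T=[((110,70),(110,75,50)),((358,55),(110,-75,50)),((123,427),(-110,75,50)),((83,229),(0,75,132)),((345,217),(0,-75,132)),((372,342),(-110,-30,50))]
S=[((118,215),(110,-75,50)),((45,460),(110,75,50)),((470,548),(-110,75,0)),((240,410),(0,75,132)),((298,152),(0,-75,132)),((497,325),(-110,-30,50)),((428,247),(-65,-75,50))]
ct=np.array([((u+.5)/5-.5+205,(v+.5)/5-.5+125) for (u,v),_ in T]);cs=np.array([((u+.5)/4.4-.5+205,(v+.5)/4.4-.5+205) for (u,v),_ in S])
mT=np.array([m for _,m in T],float);mS=np.array([m for _,m in S],float)
def X(p,m): return m@Ro.from_euler('z',p[2]).as_matrix().T+[p[0],p[1],p[3] if len(p)>3 else 0]
f=lambda p:np.r_[(w2pix(c,X(p,mT))-ct).ravel(),(w2pix(s,X(p,mS))-cs).ravel()]
r=least_squares(f,[619,230,0,0],loss='soft_l1');print(r.x.round(3),f(r.x).reshape(-1,2).round(1).tolist())
r=least_squares(lambda p:f([*p,0]),[619,230,0],loss='soft_l1');print(r.x.round(3))
g=lambda p:np.r_[(w2pix(c,[*p,14])-[335,214]).ravel(),(w2pix(s,[*p,14])-[336.4,218.7]).ravel()]
r2=least_squares(g,[490,-30]);print('stray',r2.x,r2.fun)
np.save('tote.npy',r.x);np.save('stray.npy',r2.x)
E
python3 fit.py
```

```text
[6.16769e+02 2.22945e+02 3.10000e-02 4.23400e+00] [[1.0, 1.8], [-0.8, 1.9], [1.0, 0.7], [0.6, 1.4], [-0.4, 0.8], [-14.9, 15.8], [-0.1, 0.4], [0.0, -0.5], [-0.3, -0.3], [-1.3, -0.8], [-0.9, -0.2], [-1.2, 0.2], [-1.5, 0.2]]
[6.17675e+02 2.21463e+02 3.30000e-02]
stray [485.97607164 -29.34142388] [ 0.32906124  0.43944457 -0.43339956  0.29587865]
```

```bash
sed -i 's/,((372,342),(-110,-30,50))//' fit.py; python3 fit.py
python3 - <<'E'
from h import *
go=grasp_offset
t=np.load('tote.npy');g=np.load('stray.npy')
# tilt check: IK for tilted grip
x,y,th=t
for a in(th,th+np.pi):
  q=down(a+np.pi/2); 
  for name,p,qq in(('stray',[g[0],g[1],150],down(a+np.pi/2)),('drop',[x-60,y-10,120],q),('grip',[x,y,122-go],q)):
    print(name,solve_ik(np.array(p),qq))
  for deg in(25,30,35):
   # tote tilt: lower direction d=(-85,-50) => rotate about axis z x d
   for dd in([-85,-50],[-1,-1]):
    d=np.array([*dd,0.])/np.linalg.norm(dd); ax=np.cross([0,0,1],d)
    for px,py in((x,y),(x-60,y-40),(x,100),(600,0),(550,y)):
     Rt=Ro.from_rotvec(ax*np.radians(deg)); Rz=Ro.from_euler('z',th)
     R=Rz*Rt*Rz.inv()*Ro.from_quat(q)
     p=np.array([px,py,330])+R.apply([0,0,1])*go
     s=solve_ik(p,R.as_quat()); print(deg,dd,round(px),round(py),None if s is None else np.round(s,2))
E
```

```text
[6.16053e+02 2.23734e+02 2.70000e-02 5.83500e+00] [[0.7, 1.8], [-1.0, 2.1], [0.5, 0.8], [0.2, 1.5], [-0.7, 1.1], [0.1, 0.2], [-0.0, -0.7], [-0.3, -0.0], [-1.3, -0.8], [-0.6, -0.3], [-0.9, 0.3], [-1.1, 0.2]]
[6.1726e+02 2.2181e+02 2.9000e-02]
stray [485.97607164 -29.34142388] [ 0.32906124  0.43944457 -0.43339956  0.29587865]
stray [-1.22578734e-01  3.16684559e-01  2.01404838e+00 -4.44089210e-16
  8.10859714e-01 -1.72270798e+00]
drop [ 3.12380724e-01  4.93819656e-01  1.79882993e+00 -4.44089210e-16
  8.48943069e-01 -1.28774852e+00]
grip [ 2.98765219e-01  5.87476191e-01  1.66720926e+00 -4.44089210e-16
  8.86907203e-01 -1.30136403e+00]
25 [-85, -50] 617 222 [ 0.21  0.19  1.84  0.22  0.72 -1.52]
25 [-85, -50] 557 182 [ 0.15  0.08  1.97  0.26  0.71 -1.61]
25 [-85, -50] 617 100 [-0.04  0.16  1.87  0.35  0.77 -1.84]
25 [-85, -50] 600 0 [-0.25  0.14  1.89  0.42  0.84 -2.09]
25 [-85, -50] 550 222 [ 0.25  0.09  1.96  0.21  0.69 -1.49]
25 [-1, -1] 617 222 [ 0.14  0.21  1.8   0.37  0.81 -1.67]
25 [-1, -1] 557 182 [ 0.07  0.11  1.93  0.4   0.81 -1.77]
25 [-1, -1] 617 100 [-0.1   0.2   1.82  0.44  0
[... 2565 characters left out ...]
-0.15  0.18  1.88  0.58  0.85  1.06]
30 [-1, -1] 600 0 [-0.35  0.19  1.88  0.6   0.95  0.86]
30 [-1, -1] 550 222 [0.12 0.09 2.   0.52 0.7  1.32]
35 [-85, -50] 617 222 [0.17 0.14 1.99 0.49 0.49 1.34]
35 [-85, -50] 557 182 [0.09 0.03 2.11 0.56 0.51 1.2 ]
35 [-85, -50] 617 100 [-0.11  0.12  2.01  0.67  0.62  0.95]
35 [-85, -50] 600 0 [-0.35  0.12  2.02  0.73  0.75  0.71]
35 [-85, -50] 550 222 [0.2  0.03 2.11 0.47 0.46 1.37]
35 [-1, -1] 617 222 [0.07 0.18 1.94 0.68 0.67 1.14]
35 [-1, -1] 557 182 [-0.02  0.08  2.06  0.72  0.7   1.03]
35 [-1, -1] 617 100 [-0.2   0.18  1.94  0.73  0.81  0.89]
35 [-1, -1] 600 0 [-0.41  0.19  1.93  0.73  0.94  0.71]
35 [-1, -1] 550 222 [0.08 0.07 2.06 0.7  0.65 1.13]
```

```bash
python3 - <<'E'
from h import *
x,y,th=np.load('tote.npy');g=np.load('stray.npy')
q=down(th+np.pi/2)
movel([195,-620,300],v=300)
movep([g[0],g[1],180],q)
gripper_to(50,30)
c=snap('top');s=snap('side','pre.png')
def blob(cc,X):
    u,v=np.round(w2pix(cc,X)[0]).astype(int);w=cc['image'][v-8:v+9,u-8:u+9].astype(int);m=(w[...,0]-w[...,2]>90)&(w[...,0]>150);ys,xs=np.nonzero(m);return m.sum(),xs.mean()+u-8,ys.mean()+v-8
print('side',blob(s,[*g,14]),w2pix(s,[*g,14]))
movel([g[0],g[1],4],v=150)
gripper_to(0,30)
st=state();print(st['gripper_width'],st['grasp_force'],st['tcp_pos'])
movel([g[0],g[1],200],v=250)
st=state();print(st['gripper_width'],st['grasp_force'],st['clock'])
E
```

```text
side (np.int64(66), np.float64(336.8333333333333), np.float64(219.06060606060606)) [[335.96660044 218.99587865]]
-0.0006978251119444115 0.0 [486.01028395 -29.35668333   4.06487706]
0.04020248126332692 0.0 7.9083
```

```bash
python3 - <<'E'
from h import *
s=snap('side');im=s['image'];c=snap('top')
a=cv2.resize(im[150:270,270:430],None,fx=4,fy=4)[:,:,::-1]
b=cv2.resize(c['image'][150:270,270:430],None,fx=4,fy=4)[:,:,::-1]
cv2.imwrite('pics/miss.png',np.r_[a,b][:, :][::1] if 0 else cv2.resize(np.c_[a,b],(800,300)))
E
```

```text
Traceback (most recent call last):
cv2.error: OpenCV(4.12.0) /io/opencv/modules/imgcodecs/src/loadsave.cpp:1058: error: (-215:Assertion failed) image.channels() == 1 || image.channels() == 3 || image.channels() == 4 in function 'imwrite_'
```

```bash
python3 - <<'E'
from h import *
s=snap('side');im=s['image'];c=snap('top')
a=im[150:270,270:430]; b=c['image'][150:270,270:430]
cv2.imwrite('pics/miss.png',cv2.resize(np.hstack([a,b]),(800,300),interpolation=cv2.INTER_CUBIC)[:,:,::-1])
E
```

```text
(no output)
```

View pics/miss.png

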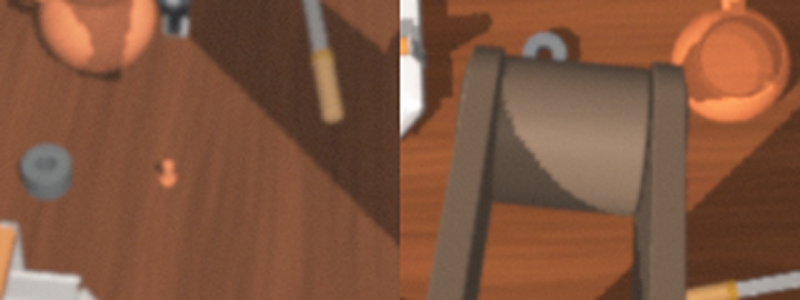

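```bash
python3 - <<'E'
from h import *
s=snap('side');c=snap('top');st=state();print(st['tcp_pos'],st['q'].round(3))
for z in (200,220,250,300):print(z,w2pix(s,[486,-29,z]),w2pix(c,[486,-29,z]))
for X in([486,-29,0],[486,-29,28]):print(w2pix(s,X),w2pix(c,X))
print(s['D'],c['D'],s['K'],s['R'],s['t'])
cv2.imwrite('pics/s2.png',cv2.resize(s['image'][60:240,240:440],(800,600)[:1]+(720,)) [:600,:,::-1])
E
```

```text
[485.564144   -29.31293154 199.16728239] [-0.123  0.252  1.959 -0.     0.932 -1.723]
200 [[338.15769738 171.92612726]] [[335.8017053  212.49910139]]
220 [[338.43033212 166.06376931]] [[335.87599678 212.25157013]]
250 [[338.85378254 156.93383836]] [[335.99270103 211.86272184]]
300 [[339.60070425 140.75531616]] [[336.20264702 211.16319333]]
[[335.79736826 222.17444727]] [[335.18375804 214.5579924 ]]
[[336.09218247 215.94678974]] [[335.25864429 214.30848873]]
[-0.08253486  0.          0.          0.          0.        ] [-0.02413994  0.          0.          0.          0.        ] [[408.02014059   0.         320.1650209 ]
 [  0.         408.02014059 199.08080294]
 [  0.           0.           1.        ]] [[-9.89465115e-01 -1.44771422e-01  1.48972454e-04]
 [-1.08996805e-01  7.44279320e-01 -6.58914251e-01]
 [ 9.52810762e-02 -6.51988902e-01 -7.52218046e-01]] [ 520.79271839  139.72172938 1085.6845186 ]
```

View pics/s2.png

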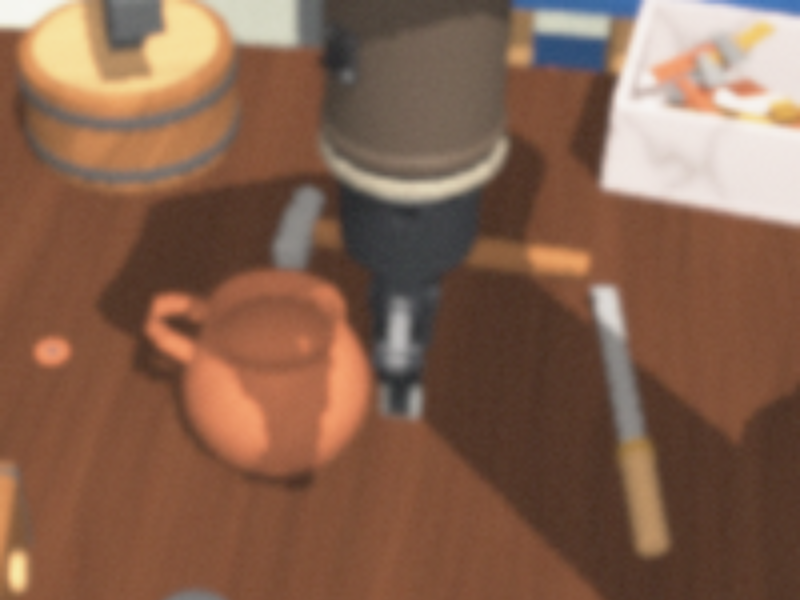

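The fingertip shows at side (340,164), but the reported TCP projects to (338,172). So the tool is about 28 mm higher, or about 30 mm further in -y, than reported. A gentle touch on clear bench will tell which.

```bash
python3 - <<'E'
from h import *
movel([470,-90,20],v=250)
f0=state()['wrist_force'];print(f0)
s=snap('side','low.png')
print(w2pix(s,[470,-90,20]),w2pix(s,[470,-90,47]))
cv2.imwrite('pics/low.png',cv2.resize(s['image'][120:240,270:430],(640,480),interpolation=cv2.INTER_CUBIC)[:,:,::-1])
for z in(10,4,2,0,-2,-4,-6,-9,-12,-15,-18):
    movel([470,-90,z],v=40);st=state();print(z,st['tcp_pos'].round(1),(st['wrist_force']-f0).round(1))
    if abs((st['wrist_force']-f0)[2])>5: break
movel([470,-90,30],v=200);print(state()['clock'])
E
```

```text
[0.15475882 0.60634326 0.09940154]
[[344.05916272 201.97472066]] [[344.48090762 195.73611254]]
10 [469.9 -89.9   9.9] [-0.1 -0.6  0.6]
4 [469.8 -89.9   3.7] [ 0.1 -0.9  0.2]
2 [469.9 -90.    1.9] [-1.2 -0.5 -1. ]
0 [ 4.699e+02 -9.000e+01 -1.000e-01] [-0.   0.1 -0.2]
-2 [469.9 -90.   -2.1] [-0.8 -0.7 -0.2]
-4 [469.9 -90.   -4.1] [-0.2 -0.8  0.4]
-6 [469.9 -90.   -6.1] [ 0.1 -0.1  0.2]
-9 [469.8 -90.   -9.2] [-1.1 -0.4 -0.3]
-12 [469.8 -90.  -12.2] [-0.6 -0.4  0. ]
-15 [469.8 -90.  -15.2] [ 0.4 -0.7 -0.5]
-18 [469.8 -90.  -18.2] [-0.7 -0.4 -0.4]
12.5083
```

View pics/low.png

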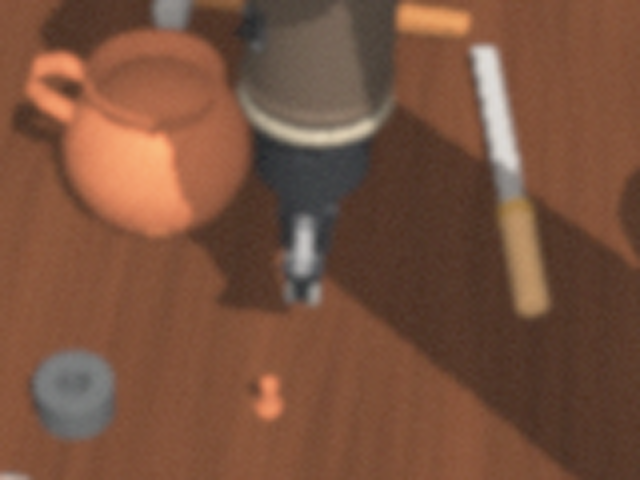

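```bash
python3 - <<'E'
from h import *
movel([470,-90,-16],v=200)
f0=state()['wrist_force']
z=-18
while z>-40:
    movel([470,-90,z],v=40);st=state();f=(st['wrist_force']-f0)[2]
    if abs(f)>3: print(z,st['tcp_pos'].round(1),f);break
    z-=1.5
movel([470,-90,10],v=200);print(state()['clock'])
E
```

```text
-34.5 [470.1 -90.  -33.2] 41.54709656508418
16.2667
```

Bench contact comes at a reported z of -33, so the true tip is 33 mm above the reported TCP. I'll correct for that and go again.

```bash
cat >> h.py <<'E'
DZ=33.
def cmd(p,q,v=None):  # p = true TCP when tool is down / tool taken as 33 mm shorter along its axis
    P=np.array(p,float)+Ro.from_quat(q).apply([0,0,DZ])
    movep(P,q) if v is None else movel(P,q,v)
E
python3 - <<'E'
from h import *
x,y,th=np.load('tote.npy');g=np.load('stray.npy')
q=down(th+np.pi/2)
cmd([470,-90,90],q,300)
gripper_to(50,30)
cmd([*g,80],q,300)
cmd([*g,4],q,150)
gripper_to(0,30)
st=state();print(st['gripper_width'],st['grasp_force'],st['tcp_pos'])
cmd([*g,180],q,300)
st=state();print(st['gripper_width'],st['grasp_force'],st['clock'])
E
```

```text
10.095881486474982 42.40469366312027 [486.72960601 -29.45712883 -27.97982023]
9.829143488133699 39.74207103252411 19.2917
```

Rivet held. Now drop it into the tote and check.

```bash
python3 - <<'E'
from h import *
x,y,th=np.load('tote.npy')
q=down(th+np.pi/2)
R=Ro.from_euler('z',th)
P=R.apply([-62,20,0])+[x,y,0]
cmd([P[0],P[1],190],q); st=state();print(st['gripper_width'],st['clock'])
cmd([P[0],P[1],30],q,200); print((state()['wrist_force']).round(1))
gripper_to(32,30); 
cmd([P[0],P[1],200],q,300)
q2=down(th)
G=np.array([x,y])
print(solve_ik(np.array([x,y,122-grasp_offset-DZ]),q2))
cmd([x,y,230],q2)
gripper_to(60)
s=snap('side');t=snap('top')
print(state()['clock'],w2pix(s,[x,y,230]))
cv2.imwrite('pics/grip.png',cv2.resize(np.hstack([s['image'][190:350,190:350],s['image'][100:260,190:350]]),(800,400),interpolation=cv2.INTER_CUBIC)[:,:,::-1])
E
```

```text
9.43598967200154 20.3667
[-0.2 -0.7  0.4]
[ 2.98765219e-01  6.27320896e-01  1.68911216e+00 -4.44089210e-16
  8.25159592e-01  2.69432298e-01]
24.2667 [[260.10538691 241.39415438]]
```

View pics/grip.png

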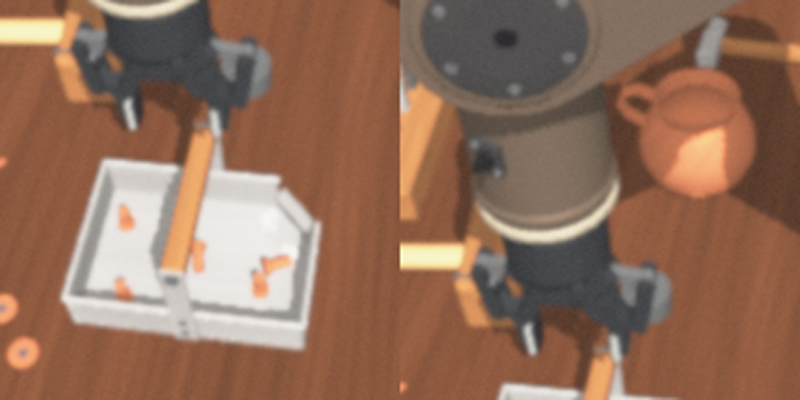

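All five rivets are in the tote, and the fingers straddle the bar around left-crop (172,128). Next: grip, lift and a slow tip.

```bash
cat >> h.py <<'E'
def tip(G,th,deg,v=None,az=45):
    a=np.radians(180+az)+th; d=np.array([np.cos(a),np.sin(a),0])
    Rt=Ro.from_rotvec(np.cross([0,0,1],d)*np.radians(deg))
    R=Rt*Ro.from_quat(down(th))
    cmd(np.array(G)+R.apply([0,0,1])*grasp_offset,R.as_quat(),v)
E
python3 - <<'E'
from h import *
x,y,th=np.load('tote.npy');q=down(th)
cmd([x,y,102],q,200); print(state()['wrist_force'].round(1))
gripper_to(0,110); st=state();print(st['gripper_width'],st['grasp_force'],st['wrist_force'].round(1))
tip([x,y,160],th,0,60); st=state();print(st['gripper_width'],st['wrist_force'].round(1))
tip([x,y,330],th,0,150)
st=state();print(st['gripper_width'],st['wrist_force'].round(1),st['torque'].round(2),st['clock'])
for d in(12,18,24,30): tip([x,y,330],th,d,15); print(d,state()['clock'])
wait(.5)
st=state();print(st['gripper_width'],st['wrist_force'].round(1),st['torque'].round(2),st['clock'])
s=snap('side');t=snap('top')
print(w2pix(s,[x,y,250]),w2pix(t,[x,y,250]))
u,v=w2pix(s,[x-20,y,250])[0].astype(int);u2,v2=w2pix(t,[x-40,y,250])[0].astype(int)
f=lambda c,u,v:c['image'][max(v-90,0):max(v-90,0)+180,max(u-90,0):max(u-90,0)+180]
cv2.imwrite('pics/tip.png',cv2.resize(np.hstack([f(s,u,v),f(t,u2,v2)]),(800,400),interpolation=cv2.INTER_CUBIC)[:,:,::-1])
E
```

```text
[-0.   1.   0.7]
17.94328473422857 108.6569344997406 [-1.2 -0.  10.9]
18.318903504490006 [-0.  -0.5 -6.8]
18.44112798617248 [ 0.3 -0.1 -5.9] [-0.03  0.06 -0.03] 27.6
12 28.4667
18 28.975
24 29.4833
30 29.9917
18.143250037963416 [-0.2  0.3 -5.8] [-0.63  0.56  0.02] 30.4917
[[258.98397784 235.5786601 ]] [[238.94219721 164.18717289]]
```

View pics/tip.png

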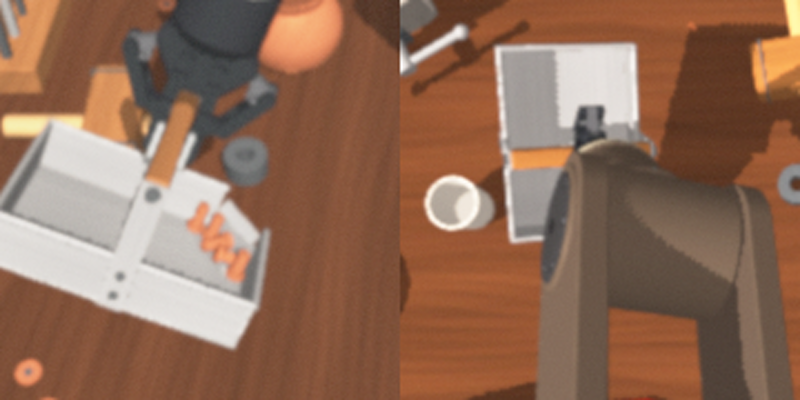

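All five rivets lie in a row along the bevel, left crop (200,215) to (240,270). I'll measure their distances to the corner in the tote frame.

```bash
cat > chk.py <<'E'
from h import *
x,y,th=np.load('tote.npy')
def chk(deg,G,s):
    a=np.radians(225)+th;d=np.array([np.cos(a),np.sin(a),0])
    Rm=(Ro.from_rotvec(np.cross([0,0,1],d)*np.radians(deg))*Ro.from_euler('z',th)).as_matrix()
    W=lambda m:Rm@(np.array(m,float)-[0,0,122])+G
    u,v=w2pix(s,[x-20,y,250])[0].astype(int);o=np.array([u-90,v-90])
    print('crop px',[((w2pix(s,W(m))[0]-o)*400/180).round().tolist() for m in((-110,75,0),(-110,75,50),(110,-75,50))])
    im=s['image'].astype(int);m=((im[...,0]-im[...,2]>80)&(im[...,0]>150)).astype(np.uint8)
    P=[]
    for vv,uu in np.argwhere(m):
        n=cv2.undistortPoints(np.array([[[uu,vv]]],float),s['K'],s['D'])[0,0]
        r=Rm.T@s['R'].T@np.array([n[0],n[1],1]);c0=Rm.T@(-s['R'].T@s['t']-G)+[0,0,122]
        p=c0+r*(8-c0[2])/r[2]
        if -115<p[0]<115 and -77<p[1]<66: P.append(p)
    P=np.array(P);P=P[np.hypot(P[:,0]+85,P[:,1]+50)<160] if len(P) else P
    D=np.hypot(P[:,0]+85,P[:,1]+50)
    print(len(P),'x',np.percentile(P[:,0],[0,5,50,95,100]).round(),'y',np.percentile(P[:,1],[0,5,50,95,100]).round(),'dist hist',np.histogram(D,range(0,170,10))[0])
E
python3 - <<'E'
from chk import *
s=snap('side');chk(30,[x,y,330],s)
E
```

```text
crop px [[230.0, 348.0], [252.0, 306.0], [48.0, 121.0]]
310 x [-109. -105.  -81.  -52.  -46.] y [-76. -70. -43. -11.  -3.] dist hist [ 36  91 101  54  28   0   0   0   0   0   0   0   0   0   0   0]
```

```bash
python3 - <<'E'
from chk import *
tip([x,y,330],th,36,12); wait(.6)
s=snap('side');chk(36,[x,y,330],s)
print(state()['gripper_width'],state()['grasp_force'],state()['clock'])
u,v=w2pix(s,[x-20,y,250])[0].astype(int)
cv2.imwrite('pics/tip2.png',cv2.resize(s['image'][v-25:v+50,u-30:u+70],(800,600),interpolation=cv2.INTER_CUBIC)[:,:,::-1])
E
```

```text
crop px [[218.0, 354.0], [244.0, 311.0], [42.0, 119.0]]
295 x [-111. -106.  -83.  -52.  -46.] y [-77. -70. -44. -11.  -3.] dist hist [36 89 95 51 23  1  0  0  0  0  0  0  0  0  0  0]
18.12074527995217 108.0040955543518 31.8917
```

View pics/tip2.png

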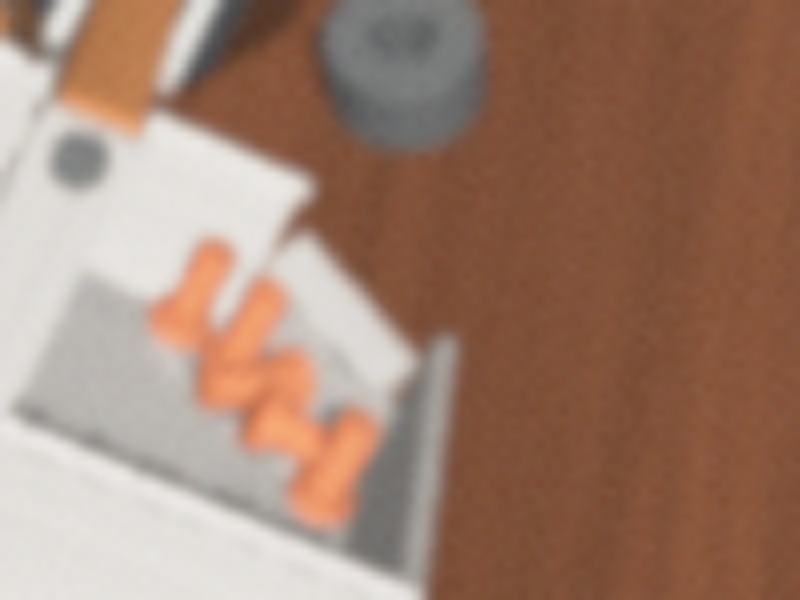

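I can make out four rivets clearly; the fifth may be hidden. I'll ease the tilt so the side camera sees into the corner, then map the copper pixels in the tote frame.

```bash
cat > grid.py <<'E'
from chk import *
def grid(deg,G,s,n=4):
    a=np.radians(225)+th;d=np.array([np.cos(a),np.sin(a),0])
    Rm=(Ro.from_rotvec(np.cross([0,0,1],d)*np.radians(deg))*Ro.from_euler('z',th)).as_matrix()
    ys=np.arange(76,-80,-n);xs=np.arange(-112,113,n)
    X=np.array([[xx,yy,6] for yy in ys for xx in xs],float)
    px=w2pix(s,(X-[0,0,122])@Rm.T+G).astype(np.float32)
    I=cv2.remap(s['image'],px[:,0].reshape(len(ys),-1),px[:,1].reshape(len(ys),-1),cv2.INTER_LINEAR).astype(int)
    for yy,r in zip(ys,I): print('%4d '%yy+''.join('#' if p[0]-p[2]>80 and p[0]>150 else ('o' if p[0]-p[2]>50 else '.') for p in r))
E
python3 - <<'E'
from grid import *
tip([x,y,330],th,12,15); wait(.2)
s=snap('side');chk(12,[x,y,330],s);grid(12,[x,y,330],s)
for k in('rivet1_mid','rivet3_mid'):
  print(k,[(round(r['p'],2),int(r['region'].sum()),np.argwhere(r['region']).mean(0).round().tolist()) for r in masks_of('side',k)])
print(state()['clock'])
E
```

```text
crop px [[267.0, 327.0], [275.0, 291.0], [69.0, 122.0]]
459 x [-106. -102.  -67.   29.   32.] y [-77. -74. -50. -15.  -5.] dist hist [ 33  85 105  63  24   0   0   0   0  38  63  48   0   0   0   0]
  76 ........................................................o
  72 ........................................................o
  68 .........................................................
  64 .........................................................
  60 .........................................................
  56 .........................................................
  52 .........................................................
  48 .........................................................
  44 .........................................................
  40 .........................................................
  36 .........................................................
  32 .........................................................
  28 .........................................................
  24 .........................................................
  20 ..............
[... 971 characters left out ...]
.................
 -44 ..oo..o######.................o######....................
 -48 ......#######.................o######....................
 -52 ......#######.................o######....................
 -56 ......##########o.............o######....................
 -60 ......o##########.............o######....................
 -64 .......oo########.............o######....................
 -68 .........o#######.............o######....................
 -72 ..........###o###.............o######....................
 -76 ..........###.##o.............o######....................
rivet1_mid [(0.64, 64, [235.0, 289.0]), (0.64, 498, [198.0, 210.0])]
rivet3_mid [(0.54, 50, [242.0, 291.0])]
33.825
```

```bash
python3 - <<'E'
import grid as g
from grid import *
G=[x,y,330]
tip(G,th,30,15)
t0=th
for k in(15,30,45,60,75,90):
    tip(G,t0-np.radians(k),30,9)
wait(.3)
g.th=t0-np.pi/2
s=snap('side');grid(30,G,s);print(state()['clock'],state()['gripper_width'],state()['q'].round(2))
im=s['image'];u,v=w2pix(s,[x-20,y,250])[0].astype(int)
cv2.imwrite('pics/final.png',im[:,:,::-1])
E
```

```text
76 o...................................oooo.................
  72 o..................................######................
  68 o.................................o######................
  64 o.................................o######................
  60 o.................................o######................
  56 o.................................o######................
  52 o.................................o######................
  48 o.................................o######................
  44 o.................................o######................
  40 o.................................o######................
  36 o.................................o######................
  32 o.................................o######................
  28 o.................................o######................
  24 o.................................o######................
  20 o.................................o#####o................
  16 o.................................o#####o................
  12 o.................................o###ooo................
   8 o.........................
[... 716 characters left out ...]
........
 -40 oo.....oo####o...........................................
 -44 ooo....o####o......................oo....................
 -48 oooo....o####......................oo....................
 -52 ooooo....o###o.....................ooo...................
 -56 oooooo.....###oo...................oooo..................
 -60 oooooo.....o#####o.................oooo..................
 -64 ooooooo.....o#####.................ooooo.................
 -68 oooooooo.....o####.................ooooo.................
 -72 ooooooooo.....o##o.................oooooo................
 -76 oooooooooo........................o##oooo................
40.8 18.280975542306972 [ 0.56  0.37  1.68 -0.6   1.03  2.41]
```

```bash
python3 - <<'E'
from h import *
wait(.3);st=state();print(st['clock'],st['grasp_force'],abs(st['dq']).max());print(close_job())
E
```

```text
41.1 107.95722842216492 0.0037799136595623025
the job is handed in; nothing more can be done
None
```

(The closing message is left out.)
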